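# Vent the load-lock and hold its lid up

## Robot

A 7-joint arm with a two-finger parallel gripper is mounted at the origin on the work surface. World frame = base frame: x ahead of the robot, y to its left, z up, the work surface at z = 0. Lengths are in m, angles in degrees, forces in N, time in s.
With the tool pointing down it reaches from about 0.4 to 0.85 m from the base axis. Payload 4.5 kg.
Tool frame: the origin (TCP) lies at the centre of the arm's flange, where the gripper is bolted on; the fingertips stand 166 mm ahead of it and the grasp point (between the pads) lies 147 mm ahead of it; z points along the fingers, y is the direction in which the jaws open and shut (so a half turn about z gives the same grasp; the last joint's range is limited). The gripper opens to 88 mm and grips with 3 to 60 N. Pads are 18 mm wide; open, the fingers measure 123 mm over their backs; the gripper's body (75 mm by 187 mm) begins 45 mm behind the grasp point.
Start: joints at [74.76, 39.483, -11.15, 89.685, 9.013, 51.709, -12.324], TCP at [0.185, -0.597, 0.405] pointing down, gripper open.
Joint ranges: [-172.22, 172.22], [-26.19, 119.32], [-84.43, 86.54], [7.71, 146.69], [-57.33, 237.33], [2.42, 119.75], [-152.13, 152.13]. Speed limits (degrees/s): [147.25, 147.25, 180, 180, 180, 180, 180].

## Interface

Orientations are given as [roll, pitch, yaw] about the fixed x, y, z axes, in that order (R = Rz(yaw) Ry(pitch) Rx(roll)).
In Python, from plant import arm gives the robot as it stands. The module is installed in compiled form; this text tells all that it offers.
- The arm moves only by the tool carry_out, never from a script. Its argument "targets" is one flat list of numbers, 6 for each row, row after row: the shift along the tool's x, y, z in mm, then the turn, a rotation vector about the tool's x, y, z in rad. A call has 1 to 10 rows; each row is the pose to reach, as a shift and turn from the pose measured when the call began, along the tool's axes at that moment; what a row does not reach only later rows make up. A row lasts 1/12 s, in which the tool goes at most 41.7 mm and 7.16 degrees, less where a joint would pass 70% of its speed; a pose out of reach is approached as far as the arm can. A call with a gripper value outside its range is refused whole. "hand" is the closure, from 0 (fully open) to 1 (shut), set as the call begins (left out, the last holds). The fingers move at their own pace and stop on an object; "grip_force" is the grip in N (left out, the last holds). Time passes only in rows, so rows that repeat a pose let the fingers close. It gives the time, the measured TCP pose, the force and the opening at its end, in the units of the state.
- arm.state(): the state, without advancing time (a new reading comes with each control period).
- arm.snapshot(name): name is "scene" or "side" or "wrist"; returns a dict with "color" (420x560x3 uint8, red, green, blue), "fx", "fy", "cx", "cy" (pixels), "dist_coeffs" ([k1, k2, p1, p2, k3] as OpenCV has them; the pictures are not rectified), "R" (3x3) and "t" (3): a world point X has camera coordinates R X + t. Camera axes: x right, y down, z forward; pixel columns grow to the right and rows downward; lengths in m; the calibration is good to about 2 mm. A picture is of the moment at which its call begins. There is no depth.
- arm.sign_off(): hands the job in, once; it reports no verdict.
Trained networks look in a picture, given as the dict that the camera call returned (one of the last four; its "shot" number tells which), for a name from the list of things; names that differ only in an ending like _2 or _b are one class to them, and where a whole thing is asked for, a point or a joint stands for the part that bears it (a point fixed in the world has none). Each returns a list of dicts, best first, with "score" (0 to 1); they miss things now and then, are a little off and sometimes report something else, mostly with a low value. They report only what shows in the picture. A call takes as long as a camera call. They do not tell look-alikes from the thing itself.
- arm.outline_of(picture, query): "pixels" (420x560 bool, what is visible of it).
- arm.place_of(picture, query): "point" ([x, y, z] in m, in world coordinates, good to about 4 mm: a listed point, or the origin of a listed thing).
The state is a dict: "clock": time; "joint_positions": joint angles; "qvel": joint speeds; "joint_efforts": joint torques, N m; "position": TCP position; "eef_rot": TCP orientation; "wrist_force": force on the tool from outside, world axes, zero at the start; "wrist_torque": the same for the moment, N m; "opening": finger opening in m.
Only numpy, scipy, OpenCV 4.12 (cv2) and the standard library are available. Lean on these libraries where they do the work, as an engineer would, in place of code of your own. Each camera call takes 0.05 s, during which the arm holds its last target. There are 200 camera calls.

## Task

Vent the small vacuum chamber: turn its blue-handled vent valve to half open (45 degrees, the handle in line with the thick white mark on the plate below it), and then lift the chamber's lid by its black bar handle, straight up to about 10 cm above the mouth. Finish while still holding the lid there in the gripper, level and steady above the chamber; leave the red-handled pump valve shut and the other things on the table where they are.

Things in the scene. Friction and masses are not known exactly. Their poses are not given: they have to be found in the camera images.
- chamber: Fixed round steel vacuum chamber, 120 mm across (144 mm at the top flange, 170 mm at the foot), 85 mm tall, open on top, standing on the table. Origin: centre of its underside; z up. A side pipe runs from it along its own +y to the blue-handled vent valve (and on to a brass silencer, ending 242 mm from the chamber's axis), another along -y to the red-handled pump valve; a round window faces its +x. Pipes, valve bodies and index plates lie below 70 mm, stems below 88 mm.
- mouth (a point): Centre of the chamber's open mouth, in the plane of its rim, 85 mm above the table. Axes as the chamber's. The lid's seating face rests here at the start.
- vent_handle (a joint): Angle of the blue vent valve handle, rad: 0 = closed (handle across the pipe, along the chamber's +x), grows counter-clockwise seen from above, 0.785 = half open (handle in line with the thick white mark), stop at 1.571 = wide open (handle along the pipe, away from the chamber). It starts shut or slightly cracked (0 to 0.3). It stays where it is left; turning it takes about 0.12 N m. There are no detents.
- vent_axis (a point): Point on the upright turning axis of the vent valve, at the height of the handle bar's centre (98 mm above the table), 155 mm from the chamber's axis along its +y.
- vent_grip (a point): Gripping point of the blue vent handle: in the bar's middle height, 60 mm from the turning axis and 98 mm above the table. The blue bar is straight and level, 14 mm wide, 12 mm high, and reaches from 12 to 88 mm from the axis. The point's x axis points outward along the bar, z up. Below the bar, beyond 30 mm from the axis and clear of the pipe, there is free space.
- pump_handle (a joint): Angle of the red pump valve handle, rad: 0 = shut, as at the start. The red handle is the same shape as the blue one, on the opposite side of the chamber, with its axis 155 mm along the chamber's -y and its bar along the chamber's -x when shut; top of bar 104 mm above the table. To be left shut.
- lid_grip (a point): Gripping point of the loose lid: the centre of its straight black handle bar, on the lid's axis, 44 mm above the lid's seating face (129 mm above the table when seated). The bar lies along the point's x axis, 104 mm long, 14 mm wide (y) and 14 mm high, on two round posts of 16 mm that stand 42 mm either side of the centre; z is up. Under the bar's middle there are 25 mm of free height over the lid.
- lid: The loose aluminium lid: a disc 140 mm across, 12 mm thick, with a spigot of 90 mm across reaching 8 mm down into the 108 mm wide mouth, and the bar handle on top. Origin: centre of its seating face (underside of the disc). Mass 0.35 to 0.7 kg; it rests freely, not fastened.
- gasket: Bystander, loose: copper gasket ring, 48 mm across, 5 mm thick, lying flat. Origin: centre of its underside.
- blank: Bystander, loose: round steel blank flange, 70 mm across, 13 mm thick, lying flat. Origin: centre of its underside.
- wrench: Bystander, loose: steel open-ended wrench lying flat, under 15 mm thick.
- bottle: Bystander, loose: white plastic bottle with a blue cap, 60 mm across, 170 mm tall. Origin: centre of its underside.
- jar: Bystander, loose: amber glass jar, 60 mm across, 70 mm tall. Origin: centre of its underside.
- post: Bystander, loose: optical post holder, black, on a 50 mm round foot, 98 mm tall. Origin: centre of its underside.
Not all that is in view belongs to the job. What is shaped like the lid but green or yellow is not meant.

How it is judged:
By the outcome, as a careful person would: the job done as asked, in the order asked, and still so for the second after the job is handed in, while the arm keeps its last pose, push and grip.
It also fails if it takes over 50 s, if anything falls off the work surface, if the arm or the gripper's body presses on something with over 40 N, if the wrist force passes 120 N, or if a joint passes its speed limit or range.

## Working session

There is one attempt and no reset: what is moved stays moved. The work goes in short steps, Python scripts to look and compute and a tool call to move; the robot and the scene stay as the last step left them, time stands still between calls to the robot, and variables do not carry over. Pictures are saved under pics/ and viewed, about 8 in all and at most 12, crops included, and the job is handed in when it is done.

Besides the shell and the picture viewer there is one more tool, called after "Request:" as name(argument=value, ...) on one line, values as JSON. carry_out: Moves the arm, as the interface text tells. Its arguments: {"type":"object","properties":{"targets":{"type":"array"},"hand":{"type":"number"},"grip_force":{"type":"number"}},"required":["targets"]}

```bash
mkdir -p pics; cat > h.py <<'E'
from plant import arm
import numpy as np, cv2
from scipy.spatial.transform import Rotation as Ro
def save(p,n): cv2.imwrite('pics/'+n,p['color'][:,:,::-1])
def proj(p,X):
    return cv2.projectPoints(np.float64(X).reshape(-1,1,3),cv2.Rodrigues(np.array(p['R']))[0],np.float64(p['t']),K(p),np.float64(p['dist_coeffs']))[0].reshape(-1,2)
def K(p): return np.array([[p['fx'],0,p['cx']],[0,p['fy'],p['cy']],[0,0,1.]])
def atz(p,uv,z):
    n=cv2.undistortPoints(np.float64(uv).reshape(-1,1,2),K(p),np.float64(p['dist_coeffs'])).reshape(-1,2)
    R=np.array(p['R']);c=-R.T@np.array(p['t']);d=np.c_[n,np.ones(len(n))]@R
    return c+d*((z-c[2])/d[:,2])[:,None]
E
python3 - <<'E'
from h import *
for n in ['scene','side']:
    p=arm.snapshot(n);save(p,n+'0.png')
    for q in ['mouth','chamber','lid_grip','lid','vent_axis','vent_grip']+(['bottle','post','jar'] if n=='scene' else []):
        print(n,q,[(np.round(r['point'],3).tolist(),round(r['score'],2)) for r in arm.place_of(p,q)][:4])
print(arm.state())
E
python3 -c "
import cv2,numpy as np
cv2.imwrite('pics/c.png',cv2.imread('pics/scene0.png'))"
```

```text
scene mouth []
scene chamber [([0.548, 0.032, -0.003], 0.78)]
scene lid_grip [([0.344, -0.145, 0.05], 0.76), ([0.293, 0.181, 0.05], 0.59), ([0.546, 0.031, 0.129], 0.56)]
scene lid [([0.284, 0.18, 0.01], 0.97), ([0.55, 0.037, 0.084], 0.94), ([0.348, -0.143, 0.007], 0.71)]
scene vent_axis []
scene vent_grip [([0.579, 0.211, 0.095], 0.53)]
scene bottle [([0.577, 0.503, 0.001], 0.66)]
scene post [([0.422, -0.51, -0.003], 0.68)]
scene jar [([0.471, 0.468, -0.0], 0.84)]
side mouth [([0.58, 0.503, 0.001], 0.69)]
side chamber [([0.546, 0.031, -0.004], 0.71)]
side lid_grip [([0.341, -0.146, 0.056], 0.94), ([0.545, 0.036, 0.132], 0.91), ([0.293, 0.181, 0.055], 0.65), ([0.733, -0.063, -0.0], 0.57)]
side lid [([0.292, 0.185, 0.008], 0.94), ([0.543, 0.032, 0.087], 0.73), ([0.344, -0.142, 0.002], 0.56)]
side vent_axis [([0.526, 0.188, 0.094], 0.91), ([0.668, 0.108, 0.002], 0.29)]
side vent_grip [([0.584, 0.214, 0.098], 0.63)]
{'clock': 0.85, 'joint_positions': array([ 74.75894024,  39.48021928, -11.14964464,  89.6868186 ,
         9.01404137,  51.70929072, -12.32686892]), 'qvel': array([-0.04373582,  0.02477687, -0.01378605, -0.04994494,  0.00903674,
       -0.06188739,  0.008666  ]), 'joint_efforts': array([-6.00114117e-05, -5.27462947e+01, -1.26702514e+00, -1.53743452e+01,
       -5.19303116e-02, -8.64911071e-04,  4.78894322e-05]), 'position': array([ 0.18460267, -0.59711299,  0.40475968]), 'eef_rot': array([1.79994693e+02, 7.40177242e-04, 1.71773940e+01]), 'wrist_force': array([ 0.72616041, -0.63943955, -0.66459659]), 'wrist_torque': array([ 0.0120746 , -0.04255878, -0.00536532]), 'opening': 0.08792033958677783}
```

View pics/scene0.png

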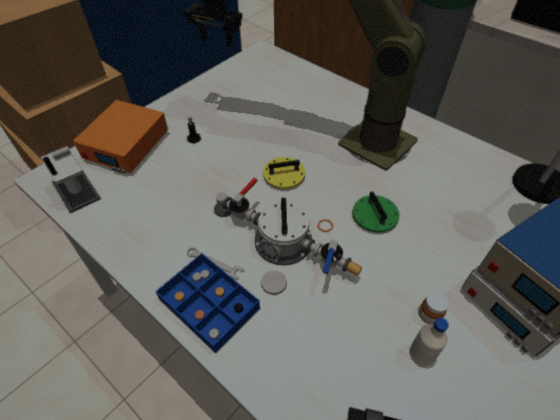

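View pics/side0.png

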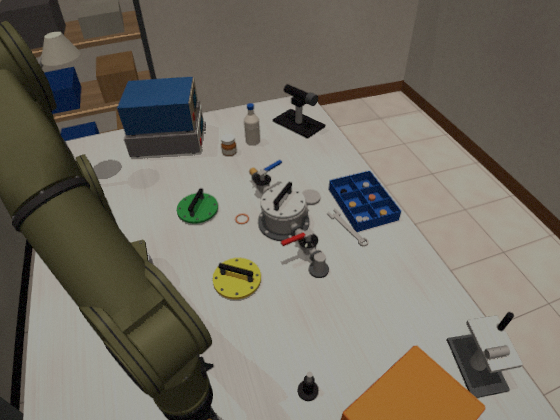

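The real lid is the steel one seated on the chamber at scene (284,222). The yellow one at (284,172) and the green one at (376,212) are decoys lying on the table. The vent handle is the blue bar at (329,259), and red is the pump at (248,187). I'll move over the chamber for a closer look.

Request:
carry_out(targets=[27, -28, -2, 0, 0, 0, 54, -56, -4, 0, 0, 0, 81, -84, -6, 0, 0, 0, 108, -112, -9, 0, 0, 0, 135, -140, -11, 0, 0, 0, 162, -168, -13, 0, 0, 0, 189, -196, -16, 0, 0, 0, 216, -224, -18, 0, 0, 0, 243, -252, -20, 0, 0, 0, 268, -282, -22, 0, 0, 0], hand=0)

```text
clock: 1.68
position: [0.3583, -0.247, 0.4271]
eef_rot: [179.9, -0.1, 17.2]
wrist_force: [0.5, -0.1, 0.1]
opening: 0.0881
```

Request:
carry_out(targets=[27, -28, -2, 0, 0, 0, 54, -56, -4, 0, 0, 0, 81, -84, -6, 0, 0, 0, 108, -112, -9, 0, 0, 0, 135, -140, -11, 0, 0, 0, 162, -168, -13, 0, 0, 0, 189, -196, -16, 0, 0, 0, 216, -224, -18, 0, 0, 0, 243, -252, -20, 0, 0, 0, 268, -282, -22, 0, 0, 0])

```text
clock: 2.52
position: [0.5319, 0.1033, 0.4495]
eef_rot: [179.9, -0.1, 17.2]
wrist_force: [0.3, -0.8, 0.1]
opening: 0.0883
```

```bash
python3 - <<'E'
from h import *
s=arm.state();print(s['position'],s['eef_rot'],s['joint_positions'],s['clock'])
p=arm.snapshot('wrist');save(p,'w1.png')
print('cam',-np.array(p['R']).T@np.array(p['t']))
for q in ['mouth','chamber','lid_grip','lid','vent_axis','vent_grip']:
    print(q,[(np.round(r['point'],3).tolist(),round(r['score'],2),proj(p,r['point'])[0].round()) for r in arm.place_of(p,q)][:3])
E
```

```text
[0.53189986 0.10328677 0.44947508] [ 1.79908129e+02 -1.17300907e-01  1.71534837e+01] [ -9.62515683  29.9315931   -9.9943523  100.9909556    6.66029079
  49.5306384  -95.4788927 ] 2.5167
cam [0.61146174 0.12818253 0.42905965]
mouth []
chamber []
lid_grip [([0.289, 0.18, 0.052], 0.93, array([172., 322.])), ([0.546, 0.03, 0.132], 0.89, array([355., 199.]))]
lid [([0.288, 0.178, 0.006], 0.84, array([182., 303.])), ([0.343, -0.142, 0.004], 0.67, array([392., 325.]))]
vent_axis []
vent_grip [([0.581, 0.209, 0.098], 0.73, array([188., 103.]))]
```

View pics/w1.png

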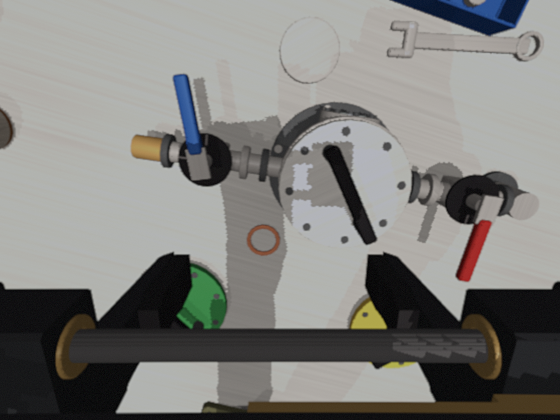

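```bash
python3 - <<'E'
from h import *
p=arm.snapshot('wrist');c=p['color'];hsv=cv2.cvtColor(c,cv2.COLOR_RGB2HSV)
def fit(m,z,n):
    k,l,st,ce=cv2.connectedComponentsWithStats(m.astype(np.uint8));i=1+np.argmax(st[1:,4]);v,u=np.nonzero(l==i)
    X=atz(p,np.c_[u,v],z)[:,:2];mu=X.mean(0);d=np.linalg.svd(X-mu,full_matrices=False)[2][0];t=(X-mu)@d;w=(X-mu)@np.array([-d[1],d[0]])
    print(n,st[i],'mid',(mu+d*(t.max()+t.min())/2).round(4),'ang',np.degrees(np.arctan2(d[1],d[0])).round(1),'len',np.ptp(t).round(4),'w',np.ptp(w).round(4),'ends',(mu+d*t.min()).round(3),(mu+d*t.max()).round(3))
H,S,V=cv2.split(hsv)
win=lambda a,b,x,y:(lambda m:(m.__setitem__((slice(b,y),slice(a,x)),True),m)[1])(np.zeros(H.shape,bool))
fit((H>95)&(H<130)&(S>120)&(V>50)&win(150,50,230,165),.102,'blue')
fit(((H<8)|(H>172))&(S>140)&(V>50)&win(430,190,520,300),.102,'red')
fit((V<60)&win(315,138,385,250),.135,'lidbar')
# wide scene: chamber centre & white mark geometry for candidate pose
cv2.imwrite('pics/w1c.png',cv2.resize(c[60:260,120:400,::-1],None,fx=2.8,fy=2.8,interpolation=cv2.INTER_CUBIC))
E
```

```text
blue [ 170   72   28   80 1110] mid [0.5703 0.2057] ang -156.0 len 0.0738 w 0.0153 ends [0.604 0.221] [0.537 0.191]
red [455 218  34  61 873] mid [ 0.5215 -0.1256] ang -171.6 len 0.0736 w 0.0165 ends [ 0.558 -0.12 ] [ 0.485 -0.131]
lidbar [ 320  142   54  100 1505] mid [0.548  0.0362] ang -137.3 len 0.1055 w 0.0149 ends [0.587 0.072] [0.509 0.   ]
```

View pics/w1c.png

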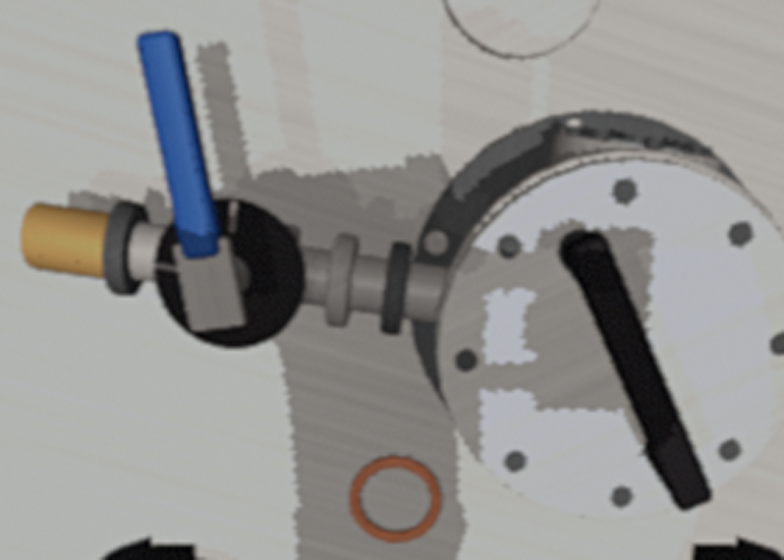

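Request:
carry_out(targets=[13, -15, 15, 0, 0, -0.02, 26, -30, 40, 0, 0, -0.05, 39, -45, 65, 0, 0, -0.08, 52, -60, 90, 0, 0, -0.1, 65, -75, 115, 0, 0, -0.12, 77, -89, 130, 0, 0, -0.12, 77, -89, 130, 0, 0, -0.12, 77, -89, 130, 0, 0, -0.12], hand=0.35)

```text
clock: 3.58
position: [0.5783, 0.2067, 0.3183]
eef_rot: [179.9, 0.1, 23.9]
wrist_force: [-0.9, -0.5, 0.9]
opening: 0.0569
```

```bash
python3 - <<'E'
from h import *
s=arm.state();print(s['position'],s['eef_rot'],s['opening'],s['clock'])
p=arm.snapshot('wrist');save(p,'w2.png')
for q in ['vent_grip','vent_axis']:
    print(q,[(np.round(r['point'],3).tolist(),round(r['score'],2),proj(p,r['point'])[0].round()) for r in arm.place_of(p,q)][:3])
print(proj(p,[[.579,.211,.104],[.524,.1865,.104]]))
R=Ro.from_euler('xyz',s['eef_rot'],degrees=True)
print('d',R.inv().apply(np.array([.579,.211,.245])-s['position'])*1000, proj(p,s['position']+R.apply([0,0,.147])))
E
```

```text
[0.57828684 0.20667614 0.31832942] [1.79871030e+02 1.06156749e-01 2.38816053e+01] 0.0569247776257601 3.5833
vent_grip [([0.58, 0.211, 0.101], 0.98, array([273., 227.])), ([0.528, 0.185, 0.098], 0.41, array([277., 300.]))]
vent_axis [([0.524, 0.183, 0.1], 0.62, array([277., 307.]))]
[[271.74910761 229.4845734 ]
 [272.39060397 309.01629096]]
d [ 2.53847018 -3.82999155 73.31640865] [[278.37738458 293.03490367]]
```

View pics/w2.png

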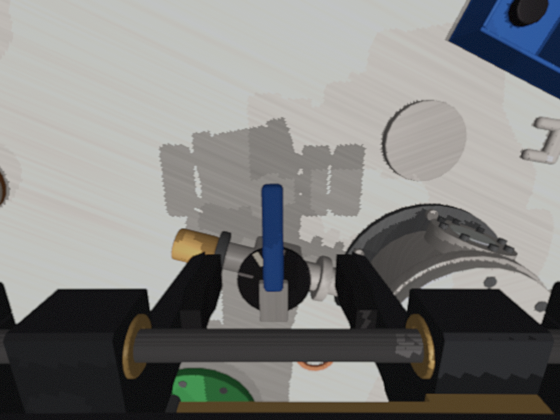

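The blue bar stands upright at u≈272, between rows 185 and 290, which matches my estimate. The white mark is at about (258,257). I'll descend and grip.

Request:
carry_out(targets=[1, -1.5, 12, 0, 0, 0, 2, -3, 30, 0, 0, 0, 2.5, -4, 50, 0, 0, 0, 2.5, -4, 65, 0, 0, 0, 2.5, -4, 73, 0, 0, 0, 2.5, -4, 73, 0, 0, 0, 2.5, -4, 73, 0, 0, 0])

```text
clock: 4.32
position: [0.5798, 0.2093, 0.2475]
eef_rot: [179.8, -0.1, 23.7]
wrist_force: [-0.8, 0.2, 0.5]
opening: 0.0573
```

Request:
carry_out(targets=[0, 0, 0, 0, 0, 0, 0, 0, 0, 0, 0, 0, 0, 0, 0, 0, 0, 0, 0, 0, 0, 0, 0, 0, 0, 0, 0, 0, 0, 0, 0, 0, 0, 0, 0, 0, 0, 0, 0, 0, 0, 0, 0, 0, 0, 0, 0, 0], hand=1, grip_force=20)

```text
clock: 4.98
position: [0.5798, 0.2098, 0.2477]
eef_rot: [179.8, -0.1, 23.7]
wrist_force: [0.1, 1.4, 1.1]
opening: 0.0133
```

```bash
python3 - <<'E'
from h import *
s=arm.state();print(s['position'],s['eef_rot'],s['opening'],s['clock'],s['wrist_force'],s['wrist_torque'])
R=Ro.from_euler('xyz',s['eef_rot'],degrees=True)
ax=np.array([.524,.1865]);g=s['position'][:2];v=g-ax;print('r,ang',np.hypot(*v),np.degrees(np.arctan2(v[1],v[0])))
for k in range(1,11):
    a=np.radians(3*k);c,sn=np.cos(a),np.sin(a);w=ax+np.array([c*v[0]-sn*v[1],sn*v[0]+c*v[1]])
    print((R.inv().apply(np.r_[w-g,0])*1000).round(1),-a.round(3))
E
```

```text
[0.57979067 0.20983434 0.24767669] [ 1.79830216e+02 -1.12560920e-01  2.37083880e+01] 0.01332801800163084 4.9833 [0.12779443 1.42171383 1.13608765] [ 0.26150589  0.0853781  -0.10402988]
r,ang 0.060473877903319456 22.697025452894547
[-0.  -3.2 -0. ] -0.052
[-0.2 -6.3 -0. ] -0.105
[-0.6 -9.5 -0. ] -0.157
[ -1.1 -12.6  -0. ] -0.209
[ -1.8 -15.7  -0. ] -0.262
[ -2.6 -18.7  -0.1] -0.314
[ -3.6 -21.7  -0.1] -0.367
[ -4.8 -24.7  -0.1] -0.419
[ -6.1 -27.6  -0.1] -0.471
[ -7.6 -30.4  -0.1] -0.524
```

Request:
carry_out(targets=[0, -3.2, 0, 0, 0, -0.052, -0.2, -6.3, 0, 0, 0, -0.105, -0.6, -9.5, 0, 0, 0, -0.157, -1.1, -12.6, 0, 0, 0, -0.209, -1.8, -15.7, 0, 0, 0, -0.262, -2.6, -18.7, 0, 0, 0, -0.314, -3.6, -21.7, 0, 0, 0, -0.367, -4.8, -24.7, 0, 0, 0, -0.419, -6.1, -27.6, 0, 0, 0, -0.471, -7.6, -30.4, 0, 0, 0, -0.524])

```text
clock: 5.82
position: [0.5606, 0.2346, 0.2477]
eef_rot: [179.8, -0.0, 53.8]
wrist_force: [-1.0, 0.3, 0.6]
opening: 0.014
```

```bash
python3 - <<'E'
from h import *
p=arm.snapshot('wrist')
s=arm.state();print(s['position'],s['eef_rot'],s['joint_positions'],s['opening'],s['clock'],s['wrist_force'],s['wrist_torque'])
v=s['position'][:2]-[.524,.1865];print(np.hypot(*v),np.degrees(np.arctan2(v[1],v[0])))
cv2.imwrite('pics/w3.png',cv2.resize(p['color'][120:330,140:420,::-1],None,fx=2.8,fy=2.8,interpolation=cv2.INTER_CUBIC))
E
```

```text
[0.56004051 0.23505933 0.24763634] [1.79828944e+02 3.27229518e-03 5.40293130e+01] [-18.6928829   50.80058097 -15.10115942  99.31811751  22.20205323
  32.77383324 -83.26768234] 0.013621388841788219 5.8667 [-0.22826929  0.99741821  1.36608176] [-0.03738025  0.09951608 -0.0403542 ]
0.06047252917836366 53.417371257038035
```

View pics/w3.png

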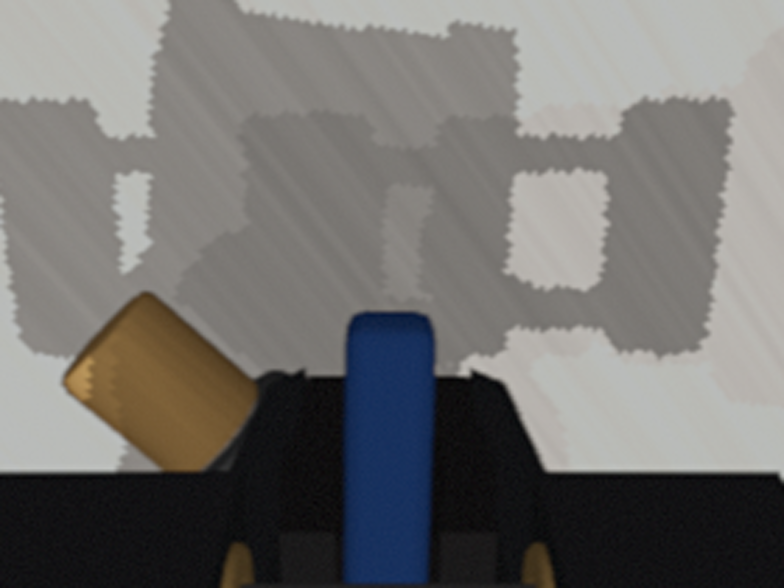

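The handle is gripped and turned. Next I'll release it, lift and check.

Request:
carry_out(targets=[0, 0, 0, 0, 0, 0, 0, 0, 0, 0, 0, 0, 0, 0, 0, 0, 0, 0, 0, 0, 0, 0, 0, 0], hand=0.4)

```text
clock: 6.2
position: [0.5602, 0.2348, 0.2476]
eef_rot: [179.8, 0.0, 54.0]
wrist_force: [0.5, -0.5, 0.6]
opening: 0.0382
```

Request:
carry_out(targets=[0, 0, -10, 0, 0, 0, 0, 0, -30, 0, 0, 0, 0, 0, -55, 0, 0, 0, -15, 5, -85, 0, 0, 0, -35, 15, -115, 0, 0, 0, -60, 30, -145, 0, 0, 0, -80, 45, -170, 0, 0, 0, -90, 55, -180, 0, 0, 0.05, -90, 55, -180, 0, 0, 0.1, -90, 55, -180, 0, 0, 0.1])

```text
clock: 7.03
position: [0.5517, 0.129, 0.4287]
eef_rot: [179.7, -0.1, 47.9]
wrist_force: [0.2, 0.3, -0.5]
opening: 0.0528
```

```bash
python3 - <<'E'
from h import *
p=arm.snapshot('wrist');c=p['color'];save(p,'w4.png')
s=arm.state();print(s['position'],s['eef_rot'],s['opening'],s['clock'])
H,S,V=cv2.split(cv2.cvtColor(c,cv2.COLOR_RGB2HSV))
m=(H>95)&(H<130)&(S>120)&(V>50)
k,l,st,ce=cv2.connectedComponentsWithStats(m.astype(np.uint8))
for i in range(1,k):
  if st[i,4]>300:
    v,u=np.nonzero(l==i);X=atz(p,np.c_[u,v],.103)[:,:2];mu=X.mean(0);d=np.linalg.svd(X-mu,full_matrices=False)[2][0];t=(X-mu)@d
    print(st[i],mu,np.degrees(np.arctan2(d[1],d[0])),np.ptp(t),mu+d*t.min(),mu+d*t.max())
for q in ['vent_grip','vent_axis','lid_grip','mouth','chamber']:
    print(q,[(np.round(r['point'],3).tolist(),round(r['score'],2),proj(p,r['point'])[0].round()) for r in arm.place_of(p,q)][:3])
E
```

```text
[0.55128605 0.13006174 0.42790891] [ 1.79806385e+02 -2.64740577e-02  4.81913936e+01] 0.052561580134847095 7.0833
[  407     0   153   198 18493] [0.76039604 0.06686299] -96.47540147585516 0.19109988083259463 [0.7692374  0.14475994] [ 0.7476858  -0.04512079]
[ 193   64   27   86 1279] [0.55551442 0.22657106] -126.75442273450945 0.07344767527419613 [0.57697315 0.25530316] [0.53302306 0.19645632]
vent_grip [([0.735, -0.066, -0.0], 0.73, array([483., 183.])), ([0.422, 0.091, -0.0], 0.71, array([225., 249.])), ([0.563, 0.234, 0.098], 0.63, array([207.,  95.]))]
vent_axis [([0.526, 0.186, 0.096], 0.78, array([217., 162.]))]
lid_grip [([0.345, -0.143, 0.049], 0.96, array([297., 405.])), ([0.526, 0.187, 0.098], 0.73, array([215., 161.])), ([0.544, 0.03, 0.13], 0.71, array([339., 274.]))]
mouth []
chamber []
```

View pics/w4.png

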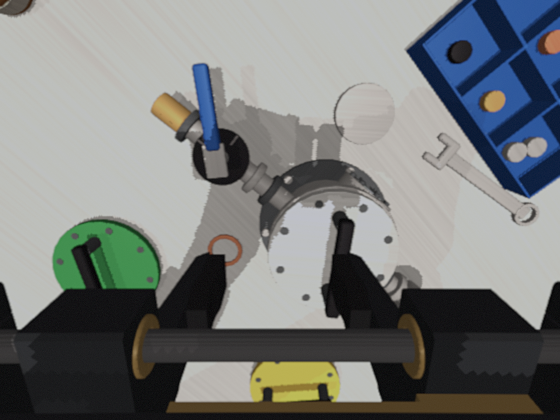

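The handle measures 53.2° in the world frame. The chamber's yaw is about 8.6°, so that is 44.6–45° open. The blue bar in the picture runs from (203,65) to (215,150) and covers the mark. Now I'll go to the steel lid, whose bar runs from (342,215) to (333,315).

Request:
carry_out(targets=[-15, 12, 10, 0, 0, 0.02, -30, 24, 25, 0, 0, 0.04, -45, 36, 45, 0, 0, 0.06, -60, 48, 65, 0, 0, 0.08, -74, 60, 80, 0, 0, 0.096, -74.5, 61, 88, 0, 0, 0.096, -74.5, 61, 88, 0, 0, 0.096, -74.5, 61, 88, 0, 0, 0.096], hand=0.3)

```text
clock: 8.0
position: [0.5475, 0.0362, 0.3392]
eef_rot: [179.9, -0.0, 43.0]
wrist_force: [-0.4, 0.4, 0.8]
opening: 0.0615
```

```bash
python3 - <<'E'
from h import *
p=arm.snapshot('wrist');save(p,'w5.png')
s=arm.state();print(s['position'],s['eef_rot'],s['opening'],s['clock'])
R=Ro.from_euler('xyz',s['eef_rot'],degrees=True)
print('d',R.inv().apply(np.array([.547,.034,.275])-s['position'])*1000)
b=np.array([.547,.034]);d=np.array([np.cos(np.radians(42.7)),np.sin(np.radians(42.7))])*.052
print(proj(p,[[*(b+d),.136],[*(b-d),.136],[*b,.136]]))
p=arm.snapshot('scene')
print([(np.round(r['point'],3).tolist(),r['score']) for r in arm.place_of(p,'lid_grip')])
E
```

```text
[0.54769779 0.03658417 0.33981605] [ 1.79899376e+02 -9.54353433e-02  4.30122437e+01] 0.06138871296523555 8.05
d [-2.38098976  1.29973868 64.81456121]
[[280.24700368 159.50235054]
 [279.04514822 315.02987166]
 [279.59588678 243.62565981]]
[([0.292, 0.181, 0.054], 0.91), ([0.545, 0.033, 0.128], 0.63), ([0.344, -0.143, 0.048], 0.55), ([0.673, 0.108, -0.002], 0.49)]
```

View pics/w5.png

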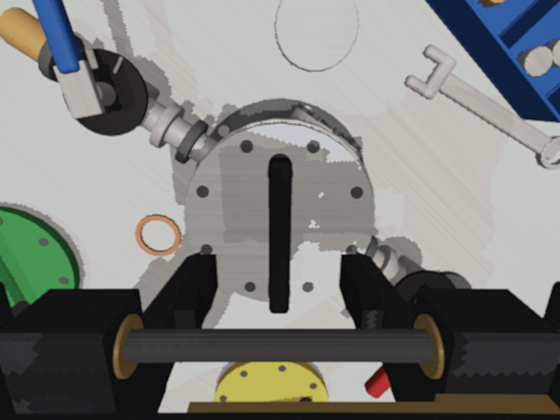

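The bar is centred at u≈280, running between rows 155 and 313 as predicted. I'll descend and grip it.

Request:
carry_out(targets=[-0.5, 0.3, 10, 0, 0, 0, -1, 0.6, 28, 0, 0, 0, -1.5, 1, 46, 0, 0, 0, -2, 1.2, 58, 0, 0, 0, -2.3, 1.2, 65, 0, 0, 0, -2.3, 1.2, 65, 0, 0, 0, -2.3, 1.2, 65, 0, 0, 0, -2.3, 1.2, 65, 0, 0, 0])

```text
clock: 8.82
position: [0.5474, 0.0342, 0.2759]
eef_rot: [179.8, -0.2, 43.0]
wrist_force: [-0.2, 0.1, 0.5]
opening: 0.0618
```

Request:
carry_out(targets=[0, 0, 0, 0, 0, 0, 0, 0, 0, 0, 0, 0, 0, 0, 0, 0, 0, 0, 0, 0, 0, 0, 0, 0, 0, 0, 0, 0, 0, 0, 0, 0, 0, 0, 0, 0, 0, 0, 0, 0, 0, 0, 0, 0, 0, 0, 0, 0], hand=1, grip_force=40)

```text
clock: 9.48
position: [0.5473, 0.0344, 0.2759]
eef_rot: [179.8, -0.2, 43.0]
wrist_force: [-0.8, 0.2, 0.3]
opening: 0.0135
```

Request:
carry_out(targets=[0, 0, -3, 0, 0, 0, 0, 0, -8, 0, 0, 0, 0, 0, -16, 0, 0, 0, 0, 0, -26, 0, 0, 0, 0, 0, -38, 0, 0, 0, 0, 0, -50, 0, 0, 0, 0, 0, -63, 0, 0, 0, 0, 0, -76, 0, 0, 0, 0, 0, -88, 0, 0, 0, 0, 0, -96, 0, 0, 0])

```text
clock: 10.32
position: [0.5469, 0.0343, 0.3738]
eef_rot: [179.8, -0.3, 43.0]
wrist_force: [0.6, 0.6, -4.7]
opening: 0.0132
```

Request:
carry_out(targets=[0, 0, -4, 0, 0, 0, 0, 0, -4, 0, 0, 0, 0, 0, -4, 0, 0, 0, 0, 0, -4, 0, 0, 0, 0, 0, -4, 0, 0, 0])

```text
clock: 10.73
position: [0.5466, 0.0343, 0.3771]
eef_rot: [179.8, -0.2, 43.0]
wrist_force: [0.1, 0.8, -5.1]
opening: 0.0134
```

```bash
python3 - <<'E'
from h import *
s=arm.state();print(s)
a=arm.snapshot('scene');b=arm.snapshot('side')
for p in (a,b): print([(np.round(r['point'],3).tolist(),round(r['score'],2)) for q in ('lid','lid_grip','vent_grip') for r in arm.place_of(p,q)])
f=lambda c,y,x:cv2.resize(c[y:y+180,x:x+160,::-1],None,fx=2.4,fy=2.4,interpolation=cv2.INTER_CUBIC)
cv2.imwrite('pics/end.png',np.hstack([f(a['color'],120,215),f(b['color'],120,205)]))
E
```

```text
{'clock': 10.7333, 'joint_positions': array([  2.69941589,  36.34353507, -18.28381745, 104.79674265,
        16.48136607,  41.18858576, -71.68411965]), 'qvel': array([-0.06810956, -0.03155662, -0.01305705, -0.12693911, -0.06518078,
        0.08788172,  0.10937352]), 'joint_efforts': array([ 2.59343645e-02, -5.01130414e+01, -2.75111340e+00, -1.38498196e+01,
       -5.79507891e-03, -8.69515445e-02, -7.34741971e-04]), 'position': array([0.54658419, 0.034271  , 0.37713372]), 'eef_rot': array([179.82138453,  -0.19571773,  43.02250568]), 'wrist_force': array([ 0.05604656,  0.84254368, -5.14349483]), 'wrist_torque': array([-0.01342688, -0.01413972,  0.0186861 ]), 'opening': 0.01339703131823489}
[([0.284, 0.184, 0.009], 0.95), ([0.548, 0.035, 0.185], 0.74), ([0.546, 0.035, 0.231], 0.71), ([0.292, 0.18, 0.052], 0.6), ([0.47, 0.469, -0.003], 0.43), ([0.559, 0.231, 0.096], 0.61)]
[([0.345, -0.14, 0.006], 0.95), ([0.546, 0.033, 0.186], 0.9), ([0.29, 0.183, 0.01], 0.82), ([0.292, 0.181, 0.05], 0.9), ([0.339, -0.145, 0.054], 0.63), ([0.546, 0.032, 0.233], 0.59), ([0.55, 0.029, 0.085], 0.44), ([0.562, 0.234, 0.099], 0.38)]
```

View pics/end.png

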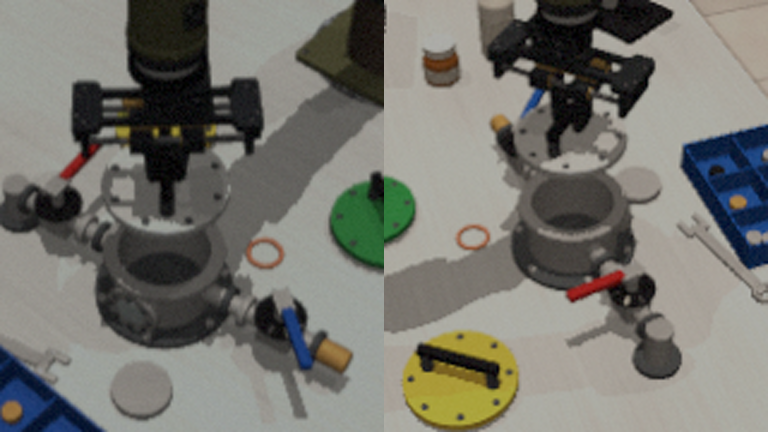

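Both views show the lid held level above the open mouth, at left (165,190) and right (570,135). The blue handle is at half open, left (297,335). The red one is still shut, and the gasket, blank and wrench haven't moved. I'm handing in.

```bash
python3 -c "
from plant import arm
print(arm.sign_off())"
```

```text
the job is handed in; nothing more can be done
None
```

I turned the blue vent valve from about 15° to half open, then lifted the steel lid straight up by its black bar. I handed the job in with the lid still in the gripper, about 10 cm above the mouth, after 10.8 s on the robot's clock.

**Vent valve:** the handle measured 53.2° in the world frame. With the chamber's own yaw at about 8.6° (8.4° from the red bar, 9.1° from the line between the two valves), that is about 44–45° open. I did not compare it directly with the white mark, because the handle covered the mark in the pictures.

**Lid:** both cameras put its seating face at 0.185–0.186 m, about 0.10 m above the mouth. It was centred over the chamber to within a few mm and level to about 0.2–0.3° by the tool's tilt. The wrist carried about 5 N, and the grip was steady at 13.4 mm opening.

**Other things:** in the final pictures the red pump handle was still shut, and the gasket, blank, wrench and the two decoy lids looked undisturbed. The bottle, jar and post were not measured again at the end, and the arm stayed well clear of them during the job. No check failed.

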